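# Clear the light stage and hold its light plunger

## Task

Grip the orange scraper block, sweep all four resin chips off the white light plate into the grey trough along its edge without touching the chips with the gripper, and stand the scraper back on its green mat. Then, with the scraper let go, press the black light plunger half way down (14 mm, so that the collar's rim lies in the green band of the stem; never all the way to its stop) and keep it there: the program finishes while the gripper still holds the plunger down. Leave the jar, the cup and the eyepiece where they stand.

Things in the scene. Friction and masses are not known exactly. Their poses are not given: they have to be found in the camera images.
- stage: fixed light stage, 130 (x) by 220 (y) mm; origin on the bench under its middle. Own axes: flat white plate, top 40 mm above the bench, x -65 to 65, y -40 to 110 mm. Open grey trough along the plate's -y edge, y -40 to -110 mm: floor 4 mm above the bench, walls 4 mm thick, 28 mm high; chips pushed to own -y fall in. Turned up to 0.25 rad.
- chip1_center (a point): centre of a loose blue resin chip, 17 x 13 x 10 mm, 10 g, lying on the white plate, at least 40 mm of bare plate lying between all chips and the plate's +y end
- chip2_center (a point): centre of a loose blue resin chip, 14 x 14 x 9 mm, 10 g, lying on the white plate, at least 40 mm of bare plate lying between all chips and the plate's +y end
- chip3_center (a point): centre of a loose blue resin chip, 18 x 11 x 10 mm, 10 g, lying on the white plate, at least 40 mm of bare plate lying between all chips and the plate's +y end
- chip4_center (a point): centre of a loose blue resin chip, 15 x 12 x 11 mm, 10 g, lying on the white plate, at least 40 mm of bare plate lying between all chips and the plate's +y end
- scraper_grip (a point): loose scraper block, 100 to 210 g, upright on the green mat; the point is its orange handle's centre, 42 mm above its underside, z up. Black foot 100 (own x) by 26 (own y) by 18 mm high; on it the handle, 64 (x) by 20 (y) mm, 18 to 66 mm above the underside. Grip from above across the 20 mm (own y); it sweeps along own y.
- mat: fixed green mat, 150 (x) by 110 (y) by 4 mm thick, on the bench on one side of the stage (left or right); origin under its centre. The scraper stands on it at the start and belongs there, its centre over the mat.
- plunger (a joint): travel (m) of the spring-loaded plunger: 0 up, grows as pressed straight down, 0.028 at its stop; springs back when let go. About 4.5 N starts it, 8 N holds it at 14 mm, 11.5 N reaches the stop. Its 28 mm thick stem enters the collar: white band in the first 10 mm, green from 10 to 18 mm, red after that.
- plunger_top (a point): centre of the top of the plunger's black round cap (50 mm diameter, 14 mm thick), 98 mm above the bench when up; moves with it. Below it a fixed grey housing, 90 x 90 x 48 mm, with a steel collar of 48 mm diameter, rim 56 mm above the bench. It stands on the side of the stage away from the mat.
- jar: bystander: loose amber jar, 50 mm diameter, 75 mm high, beyond the stage; origin at the centre of its underside
- cup: bystander: loose clear cup, 60 mm diameter at the rim, 60 mm high, at the far left; origin at the centre of its underside
- eyepiece: bystander: loose black eyepiece, 40 mm diameter, 50 mm high, between robot and stage; origin at the centre of its underside

How it is judged:
On the way, in this order (a step that is already met when the one before it is completed fails the run):
1. the scraper is lifted off its mat in the gripper (height (world z) of scraper_grip above 0.065 m and contact force between the fingers and scraper above 1 N), for 0.2 s.
2. all four chips lie in the trough (y of chip1_center in the frame of stage between -0.112 and -0.04 m and x of chip1_center in the frame of stage between -0.066 and 0.066 m and height (world z) of each of chip1_center, chip2_center, chip3_center, chip4_center below 0.032 m and y of chip2_center in the frame of stage between -0.112 and -0.04 m and x of chip2_center in the frame of stage between -0.066 and 0.066 m and y of chip3_center in the frame of stage between -0.112 and -0.04 m and x of chip3_center in the frame of stage between -0.066 and 0.066 m and y of chip4_center in the frame of stage between -0.112 and -0.04 m and x of chip4_center in the frame of stage between -0.066 and 0.066 m), for 0.2 s.
3. the scraper stands on its mat again, let go (x of scraper_grip in the frame of mat between -0.065 and 0.065 m and y of scraper_grip in the frame of mat between -0.05 and 0.05 m and height (world z) of scraper_grip below 0.05 m and angle between scraper_grip's own z axis and vertical below 0.15 rad and contact force between each of the arm, the fingers and scraper below 0.2 N), for 0.2 s.
4. the gripper holds the plunger down in its green band (value of joint plunger between 0.01 and 0.018 m and contact force between any of the fingers, the arm and plunger above 3 N), for 0.3 s.
At the end, for the whole second after the job is handed in: The gripper itself holds the plunger down, steady, by 10 to 18 mm with more than 3 N; all four chips lie in the trough; the scraper stands upright (within 0.15 rad) on the mat, its centre over the mat and untouched (all of step 2 and all of step 3 and all of step 4 and velocity of joint plunger between -0.01 and 0.01 m/s and linear speed of scraper below 0.02 m/s); the arm keeps its last pose, push and grip.
It fails at once if a chip is pushed by the gripper or arm instead of the scraper (contact force between any of the fingers, the arm and chip1 above 0.5 N or contact force between any of the fingers, the arm and chip2 above 0.5 N or contact force between any of the fingers, the arm and chip3 above 0.5 N or contact force between any of the fingers, the arm and chip4 above 0.5 N).
It fails at once if the plunger is pressed down to its stop (beyond 25.5 mm) (value of joint plunger above 0.0255 m).
It fails at once if the jar, cup or eyepiece is shifted by more than 25 mm (distance of any of jar, cup, eyepiece from where it was at the start of the episode above 0.025 m).
It also fails if it takes over 64 s, if anything falls off the work surface, if the arm or the gripper's body presses on something with over 40 N, if the wrist force passes 120 N, or if a joint passes its speed limit or range.

## Robot

A 6-joint arm with a two-finger parallel gripper is mounted at the origin on the work surface. World frame = base frame: x ahead of the robot, y to its left, z up, the work surface at z = 0. Lengths are in m, angles in rad, forces in N, time in s.
With the tool pointing down it reaches from about 0.325 to 0.775 m from the base axis. Payload 5.5 kg.
Tool frame: the origin (TCP) lies midway between the tips of the shut fingers; the grasp point (between the pads) lies 19 mm behind it; z points along the fingers, y is the direction in which the jaws open and shut (so a half turn about z gives the same grasp; the last joint's range is limited). The gripper opens to 88 mm and grips with 3 to 60 N. Pads are 20 mm wide; open, the fingers measure 115 mm over their backs; the gripper's body (75 mm by 178 mm) begins 61 mm behind the grasp point.
Start: joints at [-1.36, 0.091, 1.231, -0, 1.82, -0.057], TCP at [0.159, -0.579, 0.223] pointing down, gripper open.
Joint ranges: [-2.87, 2.87], [-0.86, 2.18], [0.17, 2.46], [-1.51, 4.65], [0.06, 2.69], [-2.65, 2.65]. Speed limits (rad/s): [2.57, 2.57, 3.01, 3.14, 3.14, 3.14].

## Interface

Orientations are given as a unit quaternion [w, x, y, z].
In Python, from workcell import env, imaging, ticket gives the robot as it stands.
- The arm moves only by the shell command python3 -m crank 'ROWS' [FORCE]. ROWS is JSON, a list of rows, each a list of 3 entries, a list of its own where there are three numbers: the shift along the tool's x, y, z in m, then the turn, a rotation vector about the tool's x, y, z in rad, then the opening, from 0 (shut) to 1 (fully open). In form: [[[tx, ty, tz], [wx, wy, wz], jaw], ...]. A call has 1 to 12 rows; each row is the pose to reach, as a shift and turn from the pose measured when the call began, along the tool's axes at that moment; what a row does not reach only later rows make up. A row lasts 1/10 s, in which the tool goes at most 50 mm and 8.59 degrees, less where a joint would pass 70% of its speed; a pose out of reach is approached as far as the arm can. A call with a gripper value outside its range is refused whole. The fingers move at their own pace and stop on an object; FORCE is the grip in N (left out, the last holds). Time passes only in rows, so rows that repeat a pose let the fingers close. It gives the time, the measured TCP pose, the force and the opening at its end, in the units of the state.
- env.state(): the state, without advancing time (a new reading comes with each control period).
- imaging.get_image(name): name is "scene" or "side" or "wrist"; returns (picture, depth): 420x560x3 uint8, blue, green, red; 420x560 float32, m along the optical axis (not along the pixel's ray), 0 where there is no reading.
- imaging.camera_model(name): a dict with "K" (3x3 intrinsics, pixels), "rvec" (rotation vector, rad) and "tvec" (3), from world to camera coordinates, as OpenCV has them; the wrist camera has in their place "hand_eye" (4x4, takes a point from camera to tool coordinates, whose origin is the TCP and whose axes are the flange's). Camera axes: x right, y down, z forward; pixel columns grow to the right and rows downward; lengths in m; the calibration is good to about 2 mm. A picture is of the moment at which its call begins: read the wrist's pose just before it. camera_model takes no time and is no camera call.
- ticket.job_done(): hands the job in, once; it reports no verdict.
Trained networks look in the newest picture that a camera, given by its name, has taken for a name from the list of things; names that differ only in an ending like _2 or _b are one class to them, and where a whole thing is asked for, a point or a joint stands for the part that bears it (a point fixed in the world has none). Each returns a list of dicts, best first, with "p" (0 to 1); they miss things now and then, are a little off and sometimes report something else, mostly with a low value. They report only what shows in the picture. A call takes as long as a camera call.
- imaging.recognise(name, camera): "point" ([x, y, z] in m, in world coordinates, good to about 4 mm: the middle of the surface that is visible of it).
- imaging.outline_of(name, camera): "region" (420x560 bool, what is visible of it).
The state is a dict: "clock": time; "q": joint angles; "qd": joint speeds; "joint_efforts": joint torques, N m; "tool_pos": TCP position; "ee_rot": TCP orientation; "ft_force": force on the tool from outside, world axes, zero at the start; "ft_torque": the same for the moment, N m; "finger_gap": finger opening in m.
Only numpy, scipy, OpenCV 4.12 (cv2) and the standard library are available. Lean on these libraries where they do the work, as an engineer would, in place of code of your own. Each camera call takes 0.05 s, during which the arm holds its last target.

## Working session

There is one attempt and no reset: what is moved stays moved. The work goes in short steps, Python scripts to look and compute and a shell command to move; the robot and the scene stay as the last step left them, time stands still between calls to the robot, and variables do not carry over. Pictures are saved under pics/ and viewed, and the job is handed in when it is done.

```bash
ls; mkdir -p pics
python3 - <<'E'
from workcell import env, imaging
import cv2,numpy as np
s=env.state(); print({k:np.round(v,3) for k,v in s.items()})
for c in ["scene","side","wrist"]:
    im,d=imaging.get_image(c); cv2.imwrite(f"pics/a_{c}.png",im)
    m=imaging.camera_model(c); print(c,{k:np.round(v,3).tolist() for k,v in m.items()})
    for n in ["stage","chip1_center","scraper_grip","mat","plunger","plunger_top","jar","cup","eyepiece"]:
        print(c,n,[(np.round(r["point"],3).tolist(),round(r["p"],2)) for r in imaging.recognise(n,c)][:5])
E
```

```text
pics
{'clock': np.float64(0.0), 'q': array([-1.36 ,  0.092,  1.232,  0.   ,  1.82 , -0.057]), 'qd': array([ 0.001,  0.   , -0.   , -0.001, -0.   ,  0.   ]), 'joint_efforts': array([-1.0000e-03, -4.4646e+01, -4.0644e+01,  7.0000e-02,  2.9000e-02,
       -0.0000e+00]), 'tool_pos': array([ 0.159, -0.578,  0.222]), 'ee_rot': array([-0.001,  0.991,  0.134, -0.   ]), 'ft_force': array([-0.547,  0.068,  0.384]), 'ft_torque': array([ 0.061, -0.061, -0.004]), 'finger_gap': np.float64(0.088)}
scene {'K': [[442.48, 0.0, 284.556], [0.0, 442.48, 217.622], [0.0, 0.0, 1.0]], 'rvec': [1.277, 2.298, -0.905], 'tvec': [0.273, -0.311, 1.306]}
scene stage [([0.556, 0.013, 0.038], 0.84)]
scene chip1_center []
scene scraper_grip [([0.548, 0.289, 0.051], 0.78), ([0.546, 0.307, 0.002], 0.36)]
scene mat [([0.548, 0.306, 0.003], 0.73)]
scene plunger [([0.557, -0.296, 0.098], 0.55)]
scene plunger_top [([0.563, -0.295, 0.099], 0.82)]
scene jar [([0.733, 0.033, 0.058], 0.55), ([0.546, 0.287, 0.05], 0.43)]
scene cup [([0.704, 0.264, 0.04], 0.68)]
scene eyepiece [([0.369, 0.042, 0.036], 0.69)]
side {'K': [[535.314,
[... 216 characters left out ...]
287, 0.037], 0.94), ([0.359, 0.054, 0.044], 0.19)]
side mat [([0.538, 0.315, 0.005], 0.74)]
side plunger [([0.55, -0.293, 0.095], 0.7)]
side plunger_top [([0.556, -0.298, 0.101], 0.62)]
side jar [([0.717, 0.035, 0.048], 0.62)]
side cup [([0.718, 0.267, 0.041], 0.79), ([0.551, -0.299, 0.097], 0.32)]
side eyepiece [([0.358, 0.053, 0.046], 0.76)]
wrist {'K': [[295.08, 0.0, 278.912], [0.0, 295.08, 211.1], [0.0, 0.0, 1.0]], 'hand_eye': [[-0.0, -0.968, -0.249, 0.066], [1.0, 0.0, -0.001, 0.0], [0.001, -0.249, 0.968, -0.162], [0.0, 0.0, 0.0, 1.0]]}
wrist stage []
wrist chip1_center []
wrist scraper_grip []
wrist mat []
wrist plunger []
wrist plunger_top []
wrist jar []
wrist cup []
wrist eyepiece []
```

View images.

View pics/a_scene.png

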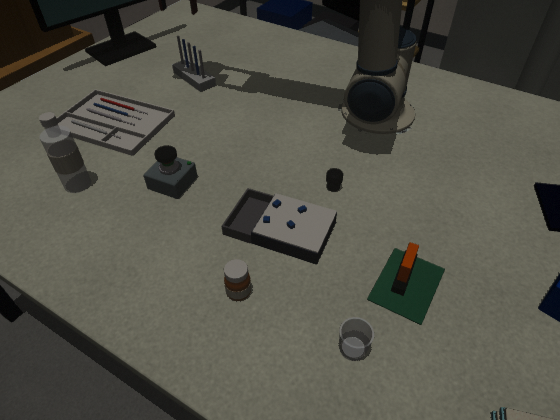

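View pics/a_side.png

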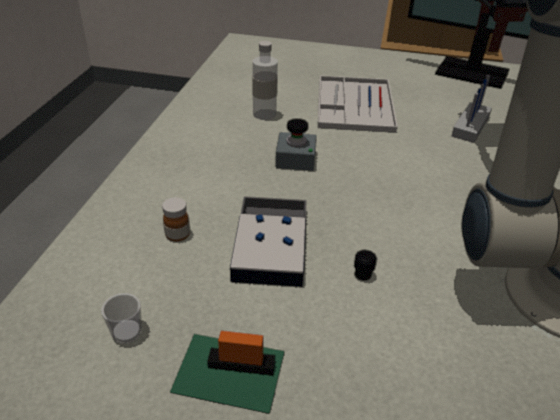

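Scene: the stage is in the middle, trough towards world −y (pixel ~240,210). There are four blue chips at (276,203), (302,209), (266,219) and (291,224). The scraper is on the mat at (408,270) and the plunger at (167,160). Next I'll measure poses.

```bash
cat > h.py <<'E'
from workcell import env, imaging
import cv2,numpy as np
from scipy.spatial.transform import Rotation as R
def T_wc(c,s=None):
    m=imaging.camera_model(c)
    if "rvec" in m:
        Rm=cv2.Rodrigues(np.array(m["rvec"],float))[0]; t=np.array(m["tvec"],float).ravel()
        T=np.eye(4);T[:3,:3]=Rm.T;T[:3,3]=-Rm.T@t
    else:
        s=s or env.state();q=s["ee_rot"]
        A=np.eye(4);A[:3,:3]=R.from_quat([q[1],q[2],q[3],q[0]]).as_matrix();A[:3,3]=s["tool_pos"]
        T=A@np.array(m["hand_eye"])
    return T,np.array(m["K"])
def cloud(c):
    s=env.state(); im,d=imaging.get_image(c); T,K=T_wc(c,s)
    v,u=np.mgrid[0:420,0:560]
    P=np.stack([(u-K[0,2])/K[0,0]*d,(v-K[1,2])/K[1,1]*d,d],-1)
    return im,d,P@T[:3,:3].T+T[:3,3]
def st():
    s=env.state();q=s["ee_rot"];r=R.from_quat([q[1],q[2],q[3],q[0]])
    print("t",round(float(s["clock"]),2),"tcp",np.round(s["tool_pos"],4),"F",np.round(s["ft_force"],1),"gap",round(float(s["finger_gap"]),4),"q",np.round(s["q"],3))
    print(np.round(r.as_matrix(),3).tolist()); return s,r.as_matrix()
E
python3 - <<'E'
from h import *
for c in ["scene","side"]:
    im,d,P=cloud(c)
    hsv=cv2.cvtColor(im,cv2.COLOR_BGR2HSV).astype(int);H,S,V=hsv[...,0],hsv[...,1],hsv[...,2]
    box=lambda x0,x1,y0,y1,z0,z1:(d>0)&(P[...,0]>x0)&(P[...,0]<x1)&(P[...,1]>y0)&(P[...,1]<y1)&(P[...,2]>z0)&(P[...,2]<z1)
    def rect(m,nm):
        xy=(P[m][:,:2]*1000).astype(np.float32); r=cv2.minAreaRect(xy); print(c,nm,m.sum(),"mean",np.round(P[m].mean(0),4),"rect",np.round(r[0],1),np.round(r[1],1),round(r[2],2))
    rect(box(.4,.7,.18,.42,-.003,.009)&(H>50)&(H<95)&(S>100),"mat")
    o=(H<15)&(S>150)
    rect(box(.4,.7,.18,.42,.03,.08)&o,"orange")
    rect(box(.4,.7,.18,.42,.062,.08)&o,"orange top")
    rect(box(.42,.68,-.15,.15,.034,.047)&(S<60),"plate")
    rect(box(.42,.68,-.18,.15,.015,.06),"stage all")
    rect(box(.48,.65,-.38,-.2,.09,.105)&(V<70),"cap")
    b=box(.42,.68,-.15,.15,.038,.06)&(H>95)&(H<130)&(S>90)
    n,l=cv2.connectedComponents(b.astype(np.uint8))
    for i in range(1,n):
        if (l==i).sum()>8: print(c,"chip",(l==i).sum(),np.round(P[l==i].mean(0),4),np.round(np.ptp(P[l==i],0),3))
E
```

```text
scene mat 2768 mean [0.5426 0.3013 0.005 ] rect [534.2 296.9] [148.8 108.5] 1.13
scene orange 407 mean [0.5292 0.2843 0.0637] rect [517.9 282.9] [66.3 19.9] 6.48
scene orange top 292 mean [0.5216 0.2834 0.0704] rect [517.9 283. ] [66.3 19.7] 5.8
scene plate 2984 mean [0.5408 0.0411 0.0408] rect [535.7  35.1] [131.5 150.4] 9.62
scene stage all 4132 mean [0.5475 0.0266 0.0374] rect [5.403e+02 2.000e-01] [134.1 221.1] 9.28
scene cap 290 mean [ 0.557  -0.2997  0.098 ] rect [ 554.9 -302.7] [49.2 47.6] 68.31
scene chip 36 [ 0.5179 -0.022   0.0502] [0.017 0.011 0.009]
scene chip 34 [0.5032 0.0348 0.0504] [0.018 0.013 0.007]
scene chip 42 [ 0.5689 -0.015   0.0488] [0.016 0.014 0.009]
scene chip 32 [0.5548 0.0372 0.0513] [0.014 0.017 0.009]
side mat 4098 mean [0.5341 0.3128 0.0045] rect [531.6 298.1] [146.4 107.3] 1.35
side orange 1163 mean [0.515  0.2892 0.0576] rect [516.  284.4] [63.9 21.2] 6.41
side orange top 581 mean [0.5155 0.2862 0.0693] rect [516.1 284.4] [63.6 21.2] 6.41
side plate 3716 mean [0.5314 0.0455 0.0406] rect [533.1  36. ] [129.7 151.7] 9.46
side stage all 4990 mean [0.5325 0.0373 0.0376] rect [5.393e+02 1.000e-01] [130.2 226.3] 9.46
side cap 235 mean [ 0.5519 -0.2957  0.0975] rect [ 553.2 -300.2] [47.8 47.8] 28.0
side chip 34 [ 0.5657 -0.0138  0.0491] [0.013 0.017 0.007]
side chip 47 [ 0.5145 -0.0205  0.0494] [0.015 0.015 0.008]
side chip 40 [0.5515 0.0402 0.05  ] [0.012 0.013 0.012]
side chip 42 [0.4995 0.0373 0.0493] [0.014 0.013 0.009]
```

```bash
python3 -m crank '[[[0.575,-0.737,0],[0,0,0.159],1],[[0.575,-0.737,0],[0,0,0.159],1],[[0.575,-0.737,0],[0,0,0.159],1],[[0.575,-0.737,0],[0,0,0.159],1],[[0.575,-0.737,0],[0,0,0.159],1],[[0.575,-0.737,0],[0,0,0.159],1],[[0.575,-0.737,0],[0,0,0.159],1],[[0.575,-0.737,0],[0,0,0.159],1],[[0.575,-0.737,0],[0,0,0.159],1],[[0.575,-0.737,0],[0,0,0.159],1],[[0.575,-0.737,0],[0,0,0.159],1],[[0.575,-0.737,0],[0,0,0.159],1]]' 30
python3 - <<'E'
from h import *
s,M=st()
print("to scraper tool:",M.T@(np.array([.517,.2837,.2])-s["tool_pos"]))
E
```

```text
clock: 2.8
tool_pos: [0.3898, -0.0227, 0.2231]
ee_rot: [0.0, 0.999, 0.054, 0.001]
ft_force: [0.9, -0.3, 0.4]
finger_gap: 0.0877
t 2.8 tcp [ 0.3898 -0.0227  0.2231] F [ 0.9 -0.3  0.4] gap 0.0877 q [-0.145 -0.48   1.729 -0.     1.891  1.317]
[[0.994, 0.109, 0.002], [0.109, -0.994, -0.0], [0.002, 0.001, -1.0]]
to scraper tool: [ 0.15965063 -0.29079466  0.02321926]
```

```bash
python3 -m crank '[[[0.16,-0.291,0],[0,0,0],1],[[0.16,-0.291,0],[0,0,0],1],[[0.16,-0.291,0],[0,0,0],1],[[0.16,-0.291,0],[0,0,0],1],[[0.16,-0.291,0],[0,0,0],1],[[0.16,-0.291,0],[0,0,0],1],[[0.16,-0.291,0],[0,0,0],1],[[0.16,-0.291,0],[0,0,0],1],[[0.16,-0.291,0],[0,0,0],1],[[0.16,-0.291,0],[0,0,0],1]]'
python3 - <<'E'
from h import *
s,M=st()
im,d,P=cloud("wrist"); cv2.imwrite("pics/b_wrist.png",im)
hsv=cv2.cvtColor(im,cv2.COLOR_BGR2HSV).astype(int);H,S=hsv[...,0],hsv[...,1]
o=(H<15)&(S>150)&(d>0)
for z0 in (.03,.064):
  m=o&(P[...,2]>z0)&(P[...,2]<.085); print(m.sum())
  if m.sum()>20: print(cv2.minAreaRect((P[m][:,:2]*1000).astype(np.float32)),P[m][:,2].max())
m=(H>50)&(H<95)&(S>100)&(d>0)&(P[...,2]<.02)
print("mat",cv2.minAreaRect((P[m][:,:2]*1000).astype(np.float32)),P[m].mean(0))
E
```

```text
clock: 3.8
tool_pos: [0.5172, 0.283, 0.2236]
ee_rot: [0.0, 0.999, 0.054, 0.001]
ft_force: [0.0, -0.6, -0.4]
finger_gap: 0.088
t 3.8 tcp [0.5172 0.283  0.2236] F [ 0.  -0.6 -0.4] gap 0.088 q [ 4.440e-01  6.100e-02  1.260e+00 -1.000e-03  1.818e+00  1.906e+00]
[[0.994, 0.108, 0.002], [0.108, -0.994, -0.001], [0.002, 0.001, -1.0]]
1929
((616.6586303710938, 160.62020874023438), (62.510398864746094, 366.3260498046875), 39.65311813354492) 0.07275807030976578
1023
((515.6569213867188, 282.9022521972656), (62.975765228271484, 19.103038787841797), 6.125484466552734) 0.07275807030976578
mat ((533.5918579101562, 165.136962890625), (147.45457458496094, 369.8498229980469), 0.9619215726852417) [0.54129676 0.29833105 0.00458791]
```

View pics/b_wrist.png

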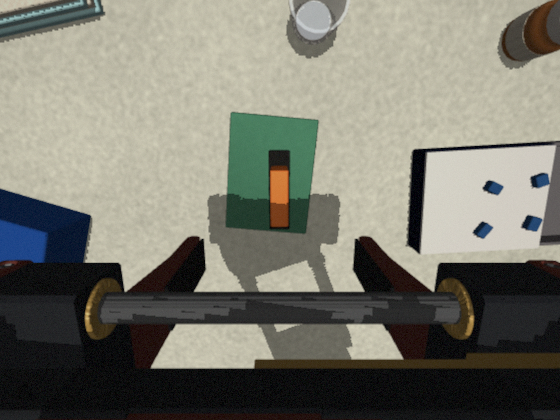

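Wrist view: the orange handle (279,197) is centred between the fingers and parallel to the pads. I'll descend and grip.

```bash
python3 -m crank '[[[-0.001,0,0.05],[0,0,0],1],[[-0.001,0,0.1],[0,0,0],1],[[-0.001,0,0.14],[0,0,0],1],[[-0.001,0,0.165],[0,0,0],1],[[-0.001,0,0.18],[0,0,0],1],[[-0.001,0,0.19],[0,0,0],1],[[-0.001,0,0.191],[0,0,0],1],[[-0.001,0,0.191],[0,0,0],1]]' 30 && python3 -m crank '[[[0,0,0],[0,0,0],0.1],[[0,0,0],[0,0,0],0.1],[[0,0,0],[0,0,0],0.1],[[0,0,0],[0,0,0],0.1],[[0,0,0],[0,0,0],0.1],[[0,0,0],[0,0,0],0.1],[[0,0,0],[0,0,0],0.1],[[0,0,0],[0,0,0],0.1]]' 30
```

```text
clock: 4.65
tool_pos: [0.5175, 0.2828, 0.0345]
ee_rot: [-0.0, 0.999, 0.054, 0.002]
ft_force: [0.1, 0.2, -0.7]
finger_gap: 0.0873
clock: 5.45
tool_pos: [0.5175, 0.2828, 0.0345]
ee_rot: [-0.0, 0.999, 0.054, 0.002]
ft_force: [-0.0, -0.2, 0.4]
finger_gap: 0.0277
```

```bash
python3 -m crank '[[[0,0,0],[0,0,0],0.0],[[0,0,0],[0,0,0],0.0],[[0,0,0],[0,0,0],0.0],[[0,0,0],[0,0,0],0.0],[[0,0,0],[0,0,0],0.0]]' 35 && python3 -m crank '[[[0,0,-0.02],[0,0,0],0],[[0,0,-0.05],[0,0,0],0],[[0,0,-0.08],[0,0,0],0],[[0,0,-0.1],[0,0,0],0],[[0,0,-0.1],[0,0,0],0],[[0,0,-0.1],[0,0,0],0],[[0,0,-0.1],[0,0,0],0]]'
python3 - <<'E'
from h import *
s,M=st()
im,d=imaging.get_image("side"); cv2.imwrite("pics/c_side.png",im)
im,d,P=cloud("wrist"); cv2.imwrite("pics/c_wrist.png",im)
hsv=cv2.cvtColor(im,cv2.COLOR_BGR2HSV).astype(int);H,S,V=hsv[...,0],hsv[...,1],hsv[...,2]
m=(d>0)&(P[...,0]>.42)&(P[...,0]<.68)&(P[...,1]>-.15)&(P[...,1]<.15)&(P[...,2]>.034)&(P[...,2]<.047)&(S<70)&(V>110)
print(m.sum(),cv2.minAreaRect((P[m][:,:2]*1000).astype(np.float32)),np.median(P[m][:,2]))
b=(d>0)&(P[...,0]>.42)&(P[...,0]<.68)&(P[...,1]>-.15)&(P[...,1]<.15)&(P[...,2]>.038)&(P[...,2]<.065)&(H>95)&(H<130)&(S>90)
n,l=cv2.connectedComponents(b.astype(np.uint8))
for i in range(1,n):
    if (l==i).sum()>8: print("chip",np.round(P[l==i].mean(0),4))
E
```

```text
clock: 5.95
tool_pos: [0.5174, 0.2828, 0.0344]
ee_rot: [-0.0, 0.999, 0.054, 0.002]
ft_force: [0.1, 0.2, -0.1]
finger_gap: 0.0198
clock: 6.65
tool_pos: [0.5162, 0.2823, 0.1321]
ee_rot: [0.0, 0.999, 0.054, 0.001]
ft_force: [-0.2, 0.3, -1.4]
finger_gap: 0.0195
t 6.65 tcp [0.5162 0.2823 0.1321] F [-0.2  0.3 -1.4] gap 0.0195 q [ 4.430e-01  6.000e-02  1.424e+00 -1.000e-03  1.657e+00  1.907e+00]
[[0.994, 0.107, 0.001], [0.107, -0.994, -0.001], [0.001, 0.001, -1.0]]
10602 ((526.77685546875, 67.65397644042969), (127.20013427734375, 85.12065124511719), 9.355717658996582) 0.04025320916555283
chip [0.5515 0.0434 0.0448]
chip [0.5035 0.0352 0.0475]
```

View pics/c_wrist.png

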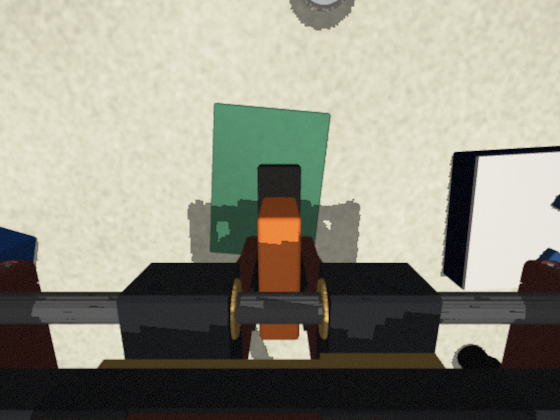

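View pics/c_side.png

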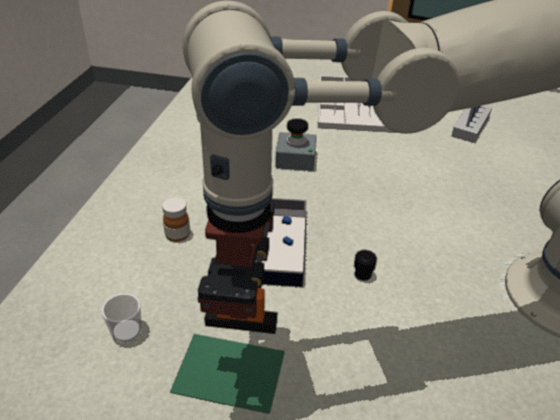

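Scraper is lifted (side view, foot hovering over the mat at ~(240,318)), no tilt seen. Next I'll move it over the bare +y end of the plate.

```bash
python3 -m crank '[[[-0.003,0.04,0],[0,0,-0.02],0],[[-0.006,0.08,0],[0,0,-0.04],0],[[-0.01,0.12,0],[0,0,-0.058],0],[[-0.012,0.16,0],[0,0,-0.058],0],[[-0.014,0.19,0],[0,0,-0.058],0],[[-0.0144,0.197,0],[0,0,-0.058],0],[[-0.0144,0.197,0],[0,0,-0.058],0],[[-0.0144,0.197,0],[0,0,-0.058],0],[[-0.0144,0.197,0],[0,0,-0.058],0]]'
python3 - <<'E'
from h import *
s,M=st()
print(M.T@(np.array([.523,.0846,.072])-s["tool_pos"]), np.arctan2(M[1,0],M[0,0]))
for c in ["scene","side"]:
    im,d=imaging.get_image(c); cv2.imwrite(f"pics/d_{c}.png",im)
E
```

```text
clock: 7.65
tool_pos: [0.5228, 0.0862, 0.132]
ee_rot: [0.0, 0.997, 0.083, 0.0]
ft_force: [0.3, 0.1, -1.5]
finger_gap: 0.0198
t 7.65 tcp [0.5228 0.0862 0.132 ] F [ 0.3  0.1 -1.5] gap 0.0198 q [ 0.1   -0.098  1.579 -0.     1.659  1.503]
[[0.986, 0.166, 0.001], [0.166, -0.986, -0.0], [0.001, 0.0, -1.0]]
[-0.0001528   0.00162582  0.06004116] 0.16685623636402502
```

View pics/d_scene.png

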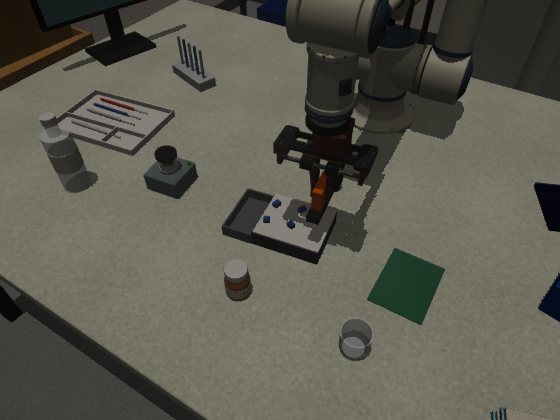

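Scraper hangs above the plate's bare +y end (316,215), clear of the chips. Descending.

```bash
python3 -m crank '[[[0,0,0.02],[0,0,0],0],[[0,0,0.035],[0,0,0],0],[[0,0,0.045],[0,0,0],0],[[0,0,0.052],[0,0,0],0],[[0,0,0.057],[0,0,0],0],[[0,0,0.059],[0,0,0],0],[[0,0,0.059],[0,0,0],0],[[0,0,0.059],[0,0,0],0]]'
python3 - <<'E'
from h import *
for c in ["scene","side"]:
    im,d=imaging.get_image(c); cv2.imwrite(f"pics/e_{c}.png",cv2.resize(im[170:290,200:360],(800,600),interpolation=cv2.INTER_CUBIC))
E
```

```text
clock: 8.55
tool_pos: [0.5233, 0.086, 0.0738]
ee_rot: [0.0, 0.997, 0.083, 0.001]
ft_force: [0.5, 0.0, -1.7]
finger_gap: 0.02
```

View pics/e_scene.png

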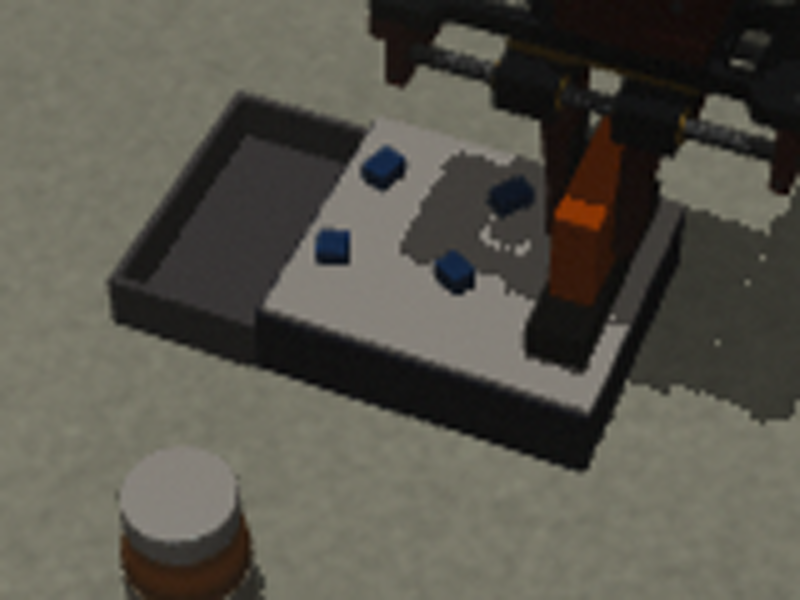

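View pics/e_side.png

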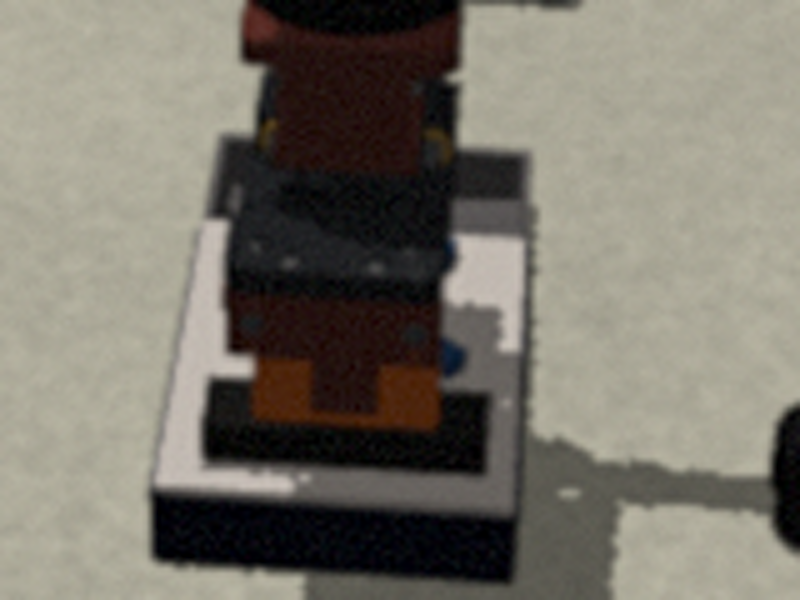

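Foot sits ~3 mm over the plate behind all chips and spans them in x. I'll lower it 2 mm and sweep.

```bash
python3 -m crank '[[[0,0,0.003],[0,0,0],0],[[0,0,0.003],[0,0,0],0],[[0,0.006,0.003],[0,0,0],0],[[0,0.014,0.003],[0,0,0],0],[[0,0.023,0.003],[0,0,0],0],[[0,0.032,0.003],[0,0,0],0],[[0,0.041,0.003],[0,0,0],0],[[0,0.05,0.003],[0,0,0],0],[[0,0.059,0.003],[0,0,0],0],[[0,0.065,0.003],[0,0,0],0],[[0,0.068,0.003],[0,0,0],0],[[0,0.068,0.003],[0,0,0],0]]'
python3 - <<'E'
from h import *
for c in ["scene"]:
    im,d=imaging.get_image(c); cv2.imwrite(f"pics/f_{c}.png",cv2.resize(im[170:290,200:360],(800,600),interpolation=cv2.INTER_CUBIC))
E
```

```text
clock: 9.85
tool_pos: [0.5347, 0.0186, 0.0709]
ee_rot: [0.0, 0.997, 0.083, 0.001]
ft_force: [0.8, 0.0, -1.4]
finger_gap: 0.02
```

View pics/f_scene.png

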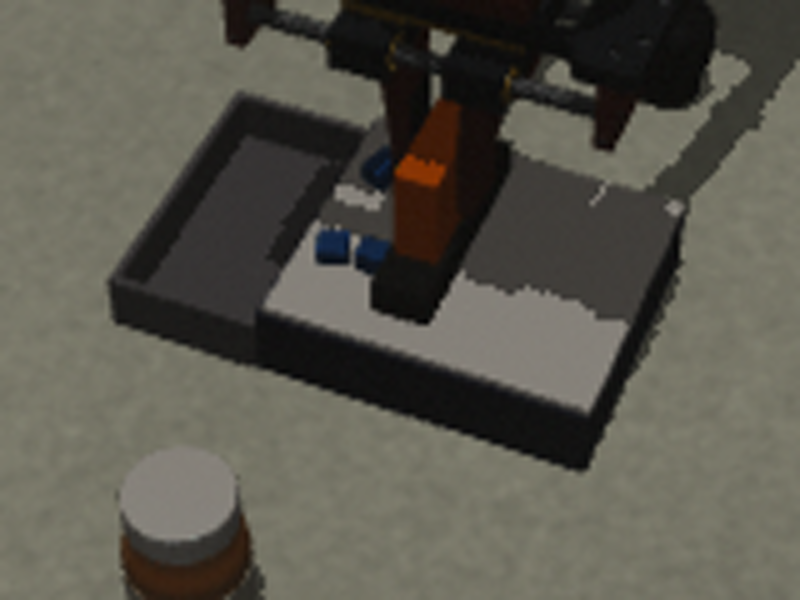

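Chips are being collected at the foot's front face. Continuing over the edge.

```bash
python3 -m crank '[[[0,0.006,0],[0,0,0],0],[[0,0.013,0],[0,0,0],0],[[0,0.021,0],[0,0,0],0],[[0,0.029,0],[0,0,0],0],[[0,0.037,0],[0,0,0],0],[[0,0.045,0],[0,0,0],0],[[0,0.053,0],[0,0,0],0],[[0,0.06,0],[0,0,0],0],[[0,0.065,0],[0,0,0],0],[[0,0.066,0],[0,0,0],0],[[0,0.066,0],[0,0,0],0],[[0,0.066,0],[0,0,0],0]]'
python3 - <<'E'
from h import *
for c in ["scene"]:
    im,d=imaging.get_image(c); cv2.imwrite(f"pics/g_{c}.png",cv2.resize(im[170:290,200:360],(800,600),interpolation=cv2.INTER_CUBIC))
E
```

```text
clock: 11.1
tool_pos: [0.5455, -0.0459, 0.0709]
ee_rot: [0.0, 0.997, 0.083, 0.001]
ft_force: [0.1, 0.6, -0.6]
finger_gap: 0.0198
```

View pics/g_scene.png

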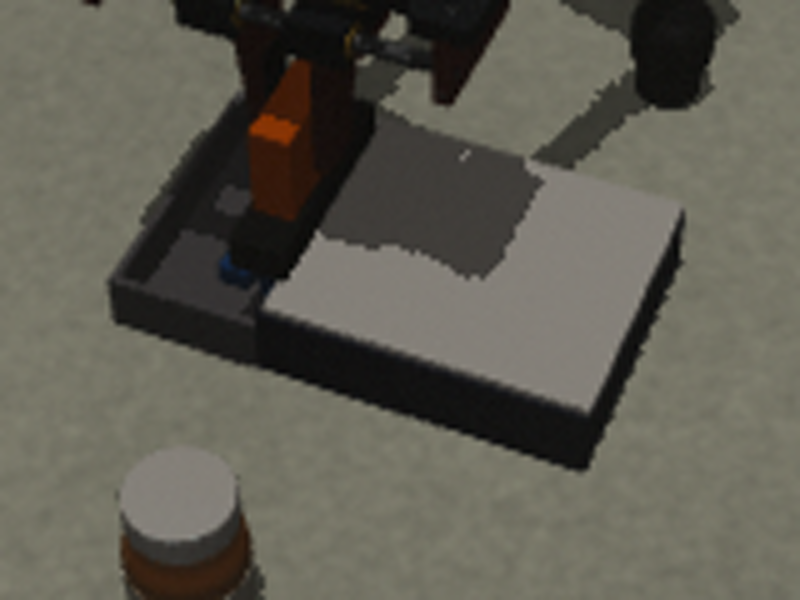

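```bash
python3 -m crank '[[[0,0,-0.03],[0,0,0],0],[[0,0,-0.06],[0,0,0],0],[[0.004,-0.04,-0.06],[0,0,0.01],0],[[0.008,-0.08,-0.06],[0,0,0.03],0],[[0.012,-0.13,-0.06],[0,0,0.059],0],[[0.016,-0.175,-0.06],[0,0,0.059],0],[[0.02,-0.22,-0.06],[0,0,0.059],0],[[0.024,-0.265,-0.06],[0,0,0.059],0],[[0.026,-0.305,-0.06],[0,0,0.059],0],[[0.027,-0.329,-0.06],[0,0,0.059],0],[[0.027,-0.329,-0.06],[0,0,0.059],0],[[0.027,-0.329,-0.06],[0,0,0.059],0]]'
python3 - <<'E'
from h import *
s,M=st()
print(M.T@(np.array([.5174,.2828,.0355])-s["tool_pos"]), np.arctan2(M[1,0],M[0,0]))
X=np.array([[.986,.164],[-.164,.986]])
for c in ["scene","side"]:
    im,d,P=cloud(c); cv2.imwrite(f"pics/i_{c}.png",cv2.resize(im[170:290,200:360],(800,600),interpolation=cv2.INTER_CUBIC))
    hsv=cv2.cvtColor(im,cv2.COLOR_BGR2HSV).astype(int);H,S=hsv[...,0],hsv[...,1]
    b=(d>0)&(P[...,0]>.42)&(P[...,0]<.68)&(P[...,1]>-.2)&(P[...,1]<.15)&(P[...,2]<.065)&(H>95)&(H<130)&(S>90)
    n,l=cv2.connectedComponents(b.astype(np.uint8))
    for i in range(1,n):
        if (l==i).sum()>6: p=P[l==i].mean(0);print(c,"chip",(l==i).sum(),np.round(p,4),"stage",np.round(X@(p[:2]-[.54,.0005]),3))
E
```

```text
clock: 12.35
tool_pos: [0.517, 0.2834, 0.1306]
ee_rot: [0.0, 0.998, 0.055, 0.001]
ft_force: [-0.2, -0.1, -1.4]
finger_gap: 0.0198
t 12.35 tcp [0.517  0.2834 0.1306] F [-0.2 -0.1 -1.4] gap 0.0198 q [ 0.445  0.063  1.423 -0.002  1.654  1.906]
[[0.994, 0.109, 0.002], [0.109, -0.994, -0.001], [0.002, 0.001, -1.0]]
[0.00014941 0.0005159  0.09508744] 0.10955794535666133
scene chip 44 [ 0.5241 -0.0562  0.0246] stage [-0.025 -0.053]
scene chip 36 [ 0.5753 -0.0629  0.0146] stage [ 0.024 -0.068]
scene chip 21 [ 0.5715 -0.0467  0.0187] stage [ 0.023 -0.052]
side chip 8 [ 0.52   -0.0606  0.0282] stage [-0.03  -0.057]
side chip 376 [0.4936 0.1036 0.019 ] stage [-0.029  0.109]
```

View pics/i_scene.png

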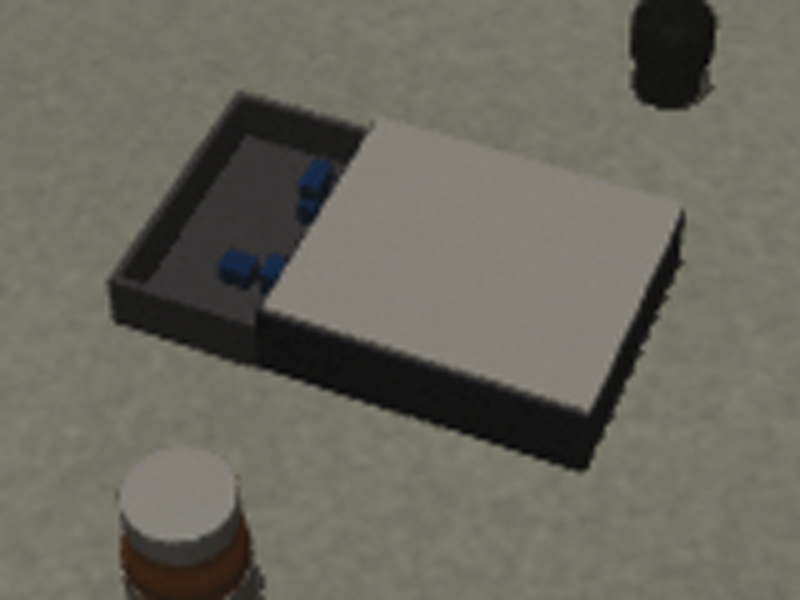

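View pics/i_side.png

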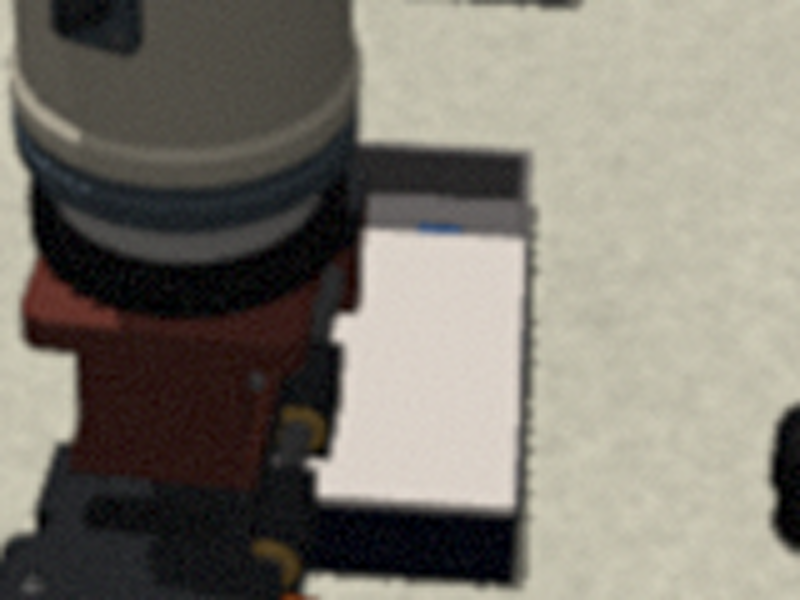

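Run:
```python
from h import *
X=np.array([[.986,.164],[-.164,.986]])
im,d,P=cloud("scene")
hsv=cv2.cvtColor(im,cv2.COLOR_BGR2HSV).astype(int);H,S=hsv[...,0],hsv[...,1]
b=(d>0)&(P[...,0]>.48)&(P[...,0]<.62)&(P[...,1]>-.12)&(P[...,1]<-.02)&(P[...,2]<.065)&(H>95)&(H<130)&(S>90)
n,l=cv2.connectedComponents(b.astype(np.uint8))
for i in range(1,n):
    m=l==i; r,c=np.nonzero(m)
    if len(r)<7: continue
    for k in np.unique(r):
        print(i,k,c[r==k].min(),c[r==k].max(),[ (round(float(P[k,cc,2]),3),) + tuple(np.round(X@(P[k,cc,:2]-[.54,.0005]),3).tolist()) for cc in c[r==k][::3]])
```

```text
1 202 262 265 [(0.03, -0.034, -0.058), (0.031, -0.035, -0.051)]
1 203 262 265 [(0.029, -0.032, -0.057), (0.031, -0.033, -0.05)]
1 204 261 265 [(0.03, -0.027, -0.057), (0.029, -0.03, -0.051)]
1 205 260 264 [(0.029, -0.024, -0.058), (0.028, -0.027, -0.052)]
1 206 260 264 [(0.025, -0.025, -0.059), (0.03, -0.023, -0.05)]
1 207 260 263 [(0.027, -0.02, -0.057), (0.03, -0.021, -0.049)]
1 208 262 265 [(0.025, -0.021, -0.052)]
1 209 264 264 [(0.019, -0.025, -0.049)]
1 210 260 263 [(0.018, -0.02, -0.057), (0.018, -0.022, -0.051)]
1 211 260 263 [(0.018, -0.016, -0.055), (0.017, -0.02, -0.049)]
1 212 262 262 [(0.014, -0.019, -0.052)]
3 220 245 248 [(0.017, 0.021, -0.075), (0.014, 0.015, -0.07)]
3 221 245 250 [(0.017, 0.023, -0.074), (0.015, 0.019, -0.068)]
3 222 244 250 [(0.017, 0.027, -0.075), (0.017, 0.025, -0.068), (0.015, 0.02, -0.063)]
3 223 244 250 [(0.015, 0.028, -0.074), (0.015, 0.026, -0.068), (0.016, 0.024, -0.061)]
3 224 244 249 [(0.012, 0.028, -0.074), (0.015, 0.028, -0.067)]
3 225 246 249 [(0.011, 0.029, -0.069), (0.012, 0.027, -0.062)]
3 226 246 249 [(0.007, 0.028, -0.07)]
4 221 254 256 [(0.019, 0.018, -0.054)]
4 222 253 256 [(0.018, 0.02, -0.055), (0.019, 0.019, -0.049)]
4 223 252 256 [(0.019, 0.024, -0.056), (0.018, 0.021, -0.05)]
4 224 252 255 [(0.019, 0.028, -0.054), (0.017, 0.023, -0.049)]
4 225 252 255 [(0.015, 0.027, -0.055), (0.037, 0.042, -0.039)]
4 226 253 254 [(0.016, 0.029, -0.052)]
```

All four chips are in the trough (stage y −0.05 to −0.075). One is stacked on another, with its top at ≈0.030 and its centre ≈0.025, below the 0.032 limit. Setting the scraper down.

```bash
python3 -m crank '[[[0,0,0.03],[0,0,0],0],[[0,0,0.055],[0,0,0],0],[[0,0,0.075],[0,0,0],0],[[0,0,0.086],[0,0,0],0],[[0,0,0.092],[0,0,0],0],[[0,0,0.095],[0,0,0],0],[[0,0,0.097],[0,0,0],0],[[0,0,0.097],[0,0,0],0],[[0,0,0.097],[0,0,0],0]]'
```

```text
clock: 13.4
tool_pos: [0.5182, 0.2822, 0.0347]
ee_rot: [0.0, 0.999, 0.053, 0.002]
ft_force: [-0.5, 0.2, -1.6]
finger_gap: 0.0199
```

```bash
python3 -m crank '[[[0,0,0.001],[0,0,0],0],[[0,0,0.001],[0,0,0],0],[[0,0,0.001],[0,0,0],0.6],[[0,0,0.001],[0,0,0],0.6],[[0,0,0.001],[0,0,0],0.6],[[0,0,0.001],[0,0,0],0.6],[[0,0,0.001],[0,0,0],0.6],[[0,0,0.001],[0,0,0],0.6],[[0,0,0.001],[0,0,0],0.6]]' && python3 -m crank '[[[0,0,-0.02],[0,0,0],0.6],[[0,0,-0.06],[0,0,0],0.6],[[0,0,-0.1],[0,0,0],0.6],[[0,0,-0.14],[0,0,0],0.6],[[0,0,-0.17],[0,0,0],0.6],[[0,0,-0.18],[0,0,0],0.6],[[0,0,-0.18],[0,0,0],0.6],[[0,0,-0.18],[0,0,0],0.6]]'
python3 - <<'E'
from h import *
s,M=st()
im,d,P=cloud("wrist"); cv2.imwrite("pics/j_wrist.png",im)
hsv=cv2.cvtColor(im,cv2.COLOR_BGR2HSV).astype(int);H,S=hsv[...,0],hsv[...,1]
m=(H<15)&(S>150)&(d>0)&(P[...,2]>.064)&(P[...,2]<.085)&(P[...,1]>.2)
print(cv2.minAreaRect((P[m][:,:2]*1000).astype(np.float32)),np.median(P[m][:,2]))
m=(H>50)&(H<95)&(S>100)&(d>0)&(P[...,2]<.02)&(P[...,1]>.2)&(P[...,1]<.4)
print("mat",cv2.minAreaRect((P[m][:,:2]*1000).astype(np.float32)))
E
```

```text
clock: 14.3
tool_pos: [0.5183, 0.2822, 0.0338]
ee_rot: [0.0, 0.999, 0.053, 0.002]
ft_force: [1.0, 0.6, -0.4]
finger_gap: 0.0527
clock: 15.1
tool_pos: [0.5172, 0.282, 0.2116]
ee_rot: [0.001, 0.999, 0.053, 0.0]
ft_force: [0.3, -0.6, -0.5]
finger_gap: 0.053
t 15.1 tcp [0.5172 0.282  0.2116] F [ 0.3 -0.6 -0.5] gap 0.053 q [ 4.420e-01  5.900e-02  1.284e+00 -1.000e-03  1.798e+00  1.906e+00]
[[0.994, 0.107, 0.001], [0.107, -0.994, -0.001], [0.001, 0.001, -1.0]]
((516.1536254882812, 282.5417785644531), (64.22050476074219, 19.48675537109375), 6.322838306427002) 0.07040438278178174
mat ((531.5133666992188, 296.1666259765625), (147.13172912597656, 107.45098876953125), 1.2781338691711426)
```

View pics/j_wrist.png

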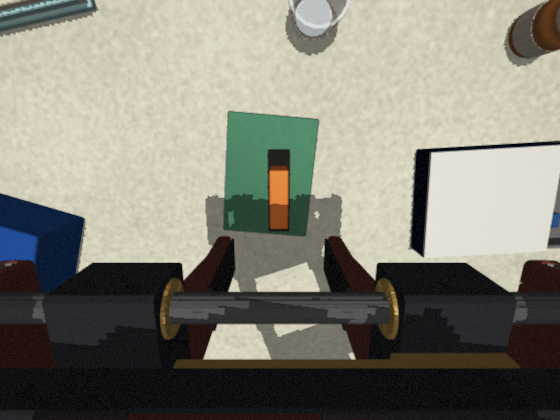

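Scraper stands at (279,197) on the mat, untouched, ~16/14 mm off the mat centre. On to the plunger, with the fingers shut.

```bash
python3 -m crank '[[[-0.001,0.04,0],[0,0,0],0],[[-0.026,0.584,0],[0,0,0],0],[[-0.026,0.584,0],[0,0,0],0],[[-0.026,0.584,0],[0,0,0],0],[[-0.026,0.584,0],[0,0,0],0],[[-0.026,0.584,0],[0,0,0],0],[[-0.026,0.584,0],[0,0,0],0],[[-0.026,0.584,0],[0,0,0],0],[[-0.026,0.584,0],[0,0,0],0],[[-0.026,0.584,0],[0,0,0],0],[[-0.026,0.584,0],[0,0,0],0],[[-0.026,0.584,0],[0,0,0],0]]' 30
python3 - <<'E'
from h import *
s,M=st()
im,d,P=cloud("wrist"); cv2.imwrite("pics/k_wrist.png",im)
for r in imaging.recognise("plunger_top","wrist"): print(r)
m=(d>0)&(P[...,2]>.088)&(P[...,2]<.106)&(abs(P[...,0]-.554)<.05)&(abs(P[...,1]+.301)<.05)
print(m.sum())
if m.sum()>20: print(cv2.minAreaRect((P[m][:,:2]*1000).astype(np.float32)),np.median(P[m][:,2]))
print(M.T@(np.array([.554,-.3015,.12])-s["tool_pos"]))
E
```

```text
clock: 16.35
tool_pos: [0.5524, -0.3037, 0.2089]
ee_rot: [-0.0, 0.999, 0.053, -0.002]
ft_force: [1.8, 0.4, 1.1]
finger_gap: 0.0005
t 16.35 tcp [ 0.5524 -0.3037  0.2089] F [1.8 0.4 1.1] gap 0.0005 q [-0.556  0.175  1.164 -0.002  1.806  0.909]
[[0.994, 0.106, -0.004], [0.106, -0.994, 0.0], [-0.004, -0.001, -1.0]]
{'point': [0.5538, -0.3014, 0.0987], 'p': 0.56}
2088
((551.7791748046875, -303.5785217285156), (49.26059341430664, 48.82164001464844), 8.05783748626709) 0.0984179701409244
[ 0.00217412 -0.00195817  0.08886867]
```

View pics/k_wrist.png

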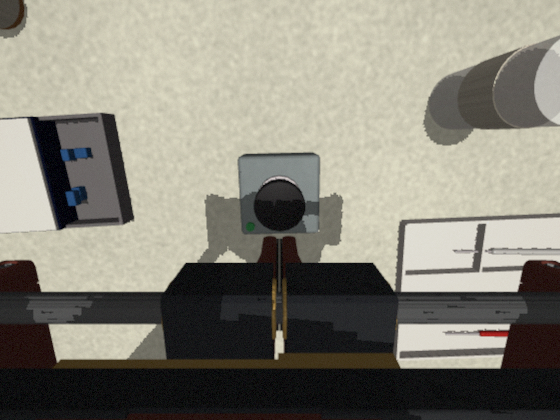

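The cap (279,203) is straight below the shut fingers; the chips lie in the trough at left. Descending to just above the cap.

```bash
python3 -m crank '[[[0.001,-0.001,0.02],[0,0,0],0],[[0.001,-0.001,0.05],[0,0,0],0],[[0.001,-0.001,0.075],[0,0,0],0],[[0.001,-0.001,0.09],[0,0,0],0],[[0.001,-0.001,0.097],[0,0,0],0],[[0.001,-0.001,0.1],[0,0,0],0],[[0.001,-0.001,0.1],[0,0,0],0],[[0.001,-0.001,0.1],[0,0,0],0]]'; python3 -m crank '[[[0,0,0.003],[0,0,0],0],[[0,0,0.006],[0,0,0],0],[[0,0,0.009],[0,0,0],0],[[0,0,0.012],[0,0,0],0],[[0,0,0.015],[0,0,0],0],[[0,0,0.016],[0,0,0],0],[[0,0,0.016],[0,0,0],0],[[0,0,0.016],[0,0,0],0]]'
```

```text
clock: 17.25
tool_pos: [0.5525, -0.3055, 0.1088]
ee_rot: [0.001, 0.999, 0.05, -0.002]
ft_force: [-0.0, -0.7, 1.2]
finger_gap: 0.0001
clock: 18.05
tool_pos: [0.5525, -0.3057, 0.0935]
ee_rot: [0.001, 0.999, 0.05, -0.002]
ft_force: [-1.0, 0.6, 5.8]
finger_gap: 0.0003
```

```bash
python3 -m crank '[[[0,0,0.003],[0,0,0],0],[[0,0,0.006],[0,0,0],0],[[0,0,0.008],[0,0,0],0],[[0,0,0.0095],[0,0,0],0],[[0,0,0.0095],[0,0,0],0],[[0,0,0.0095],[0,0,0],0],[[0,0,0.0095],[0,0,0],0],[[0,0,0.0095],[0,0,0],0]]'
python3 - <<'E'
from h import *
s,M=st()
for c in ["scene","side","wrist"]:
    im,d,P=cloud(c); cv2.imwrite(f"pics/l_{c}.png",im)
    if c!="wrist":
        y0,x0=(130,110) if c=="scene" else (100,240)
        cv2.imwrite(f"pics/l_{c}_z.png",cv2.resize(im[y0:y0+75,x0:x0+100],(800,600),interpolation=cv2.INTER_CUBIC))
    m=(d>0)&(P[...,2]>.07)&(P[...,2]<.106)&(abs(P[...,0]-.5525)<.027)&(abs(P[...,1]+.302)<.027)&(im.max(2)<60)
    print(c,m.sum(),np.round(np.percentile(P[m][:,2],[10,25,50,75,90]),4) if m.sum() else "")
for k in range(3): print(env.state()["ft_force"]); imaging.get_image("scene")
E
```

```text
clock: 18.85
tool_pos: [0.5526, -0.3056, 0.085]
ee_rot: [0.001, 0.999, 0.05, -0.001]
ft_force: [-2.2, 1.1, 6.7]
finger_gap: 0.0005
t 18.85 tcp [ 0.5526 -0.3056  0.085 ] F [-2.2  1.1  6.7] gap 0.0005 q [-0.557  0.192  1.364 -0.003  1.587  0.913]
[[0.995, 0.101, -0.003], [0.101, -0.995, -0.002], [-0.003, 0.002, -1.0]]
scene 311 [0.0771 0.0831 0.0858 0.0885 0.1   ]
side 279 [0.0762 0.0814 0.0857 0.0888 0.0989]
wrist 3385 [0.0836 0.0845 0.085  0.0856 0.091 ]
[-2.1831285   1.36383717  7.40094869]
[-1.81180357  2.0721863   7.23450223]
[-1.73244386  2.33950845  7.25717028]
```

View pics/l_scene_z.png

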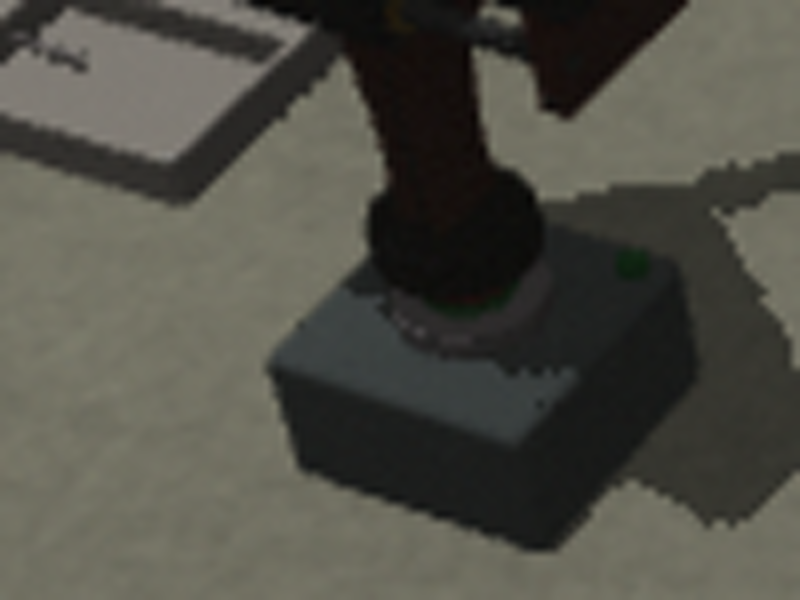

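View pics/l_side_z.png

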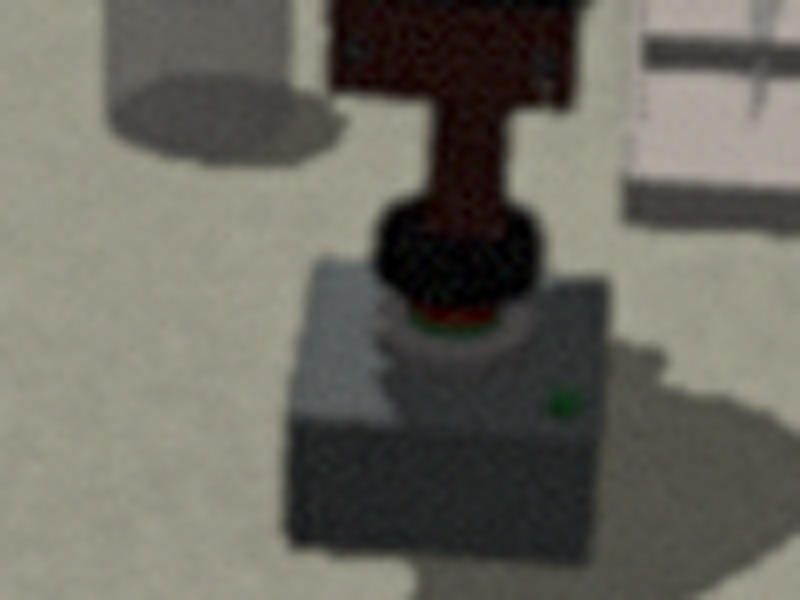

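View pics/l_scene.png

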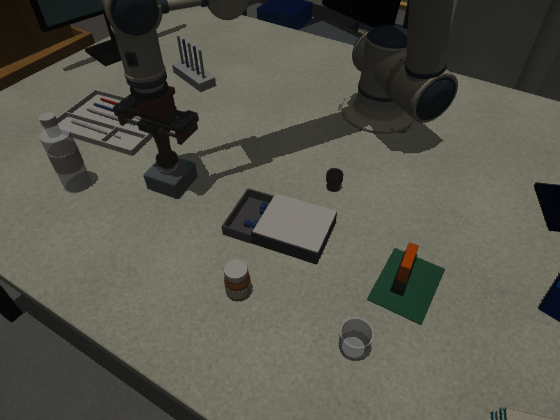

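Rim lies in green (side zoom: green at (455,325), red above it). The cap top is at 0.085, so travel is ≈13 mm. I'll hold half a second to check it's steady.

```bash
python3 -m crank '[[[0,0,0.0005],[0,0,0],0],[[0,0,0.0005],[0,0,0],0],[[0,0,0.0005],[0,0,0],0],[[0,0,0.0005],[0,0,0],0],[[0,0,0.0005],[0,0,0],0],[[0,0,0.0005],[0,0,0],0]]'
python3 - <<'E'
from h import *
for k in range(4): s=env.state();print(s["clock"],s["tool_pos"],s["ft_force"],abs(s["qd"]).max()); im,d,P=cloud("wrist")
m=(d>0)&(P[...,2]>.07)&(P[...,2]<.106)&(abs(P[...,0]-.5525)<.027)&(abs(P[...,1]+.302)<.027)&(im.max(2)<60)
print(np.median(P[m][:,2])); cv2.imwrite("pics/m_wrist.png",im)
im,d=imaging.get_image("side"); cv2.imwrite("pics/m_side.png",im)
E
```

```text
clock: 19.75
tool_pos: [0.5526, -0.3057, 0.0856]
ee_rot: [0.001, 0.999, 0.05, -0.001]
ft_force: [-2.5, 1.8, 7.3]
finger_gap: 0.0007
19.75 [ 0.55256507 -0.30565063  0.08559966] [-2.54483607  1.84789655  7.34260343] 0.0017680098359595196
19.8 [ 0.55255837 -0.30565145  0.08555204] [-2.00408921  1.50697659  7.75503932] 0.0014990707577896216
19.85 [ 0.55256192 -0.30566699  0.0855933 ] [-3.21760548  0.92211657  7.98481648] 0.001955703679836679
19.9 [ 0.55254618 -0.30566838  0.08558095] [-2.484447    1.32778765  7.15663015] 0.0017117793804978043
0.08561669860189902
```

View pics/m_side.png

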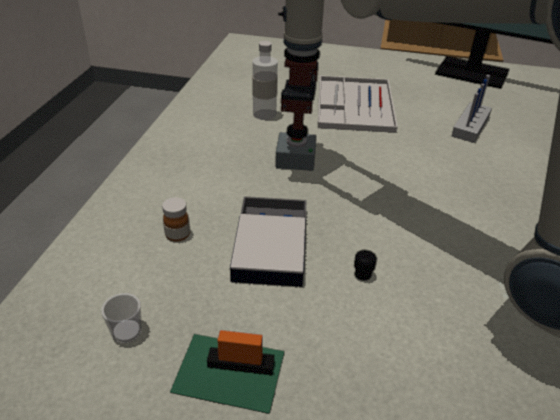

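Each call starts from the measured pose, so it eased up slightly (12.4 mm). One small push will re-centre it.

```bash
python3 -m crank '[[[0,0,0.001],[0,0,0],0],[[0,0,0.0025],[0,0,0],0],[[0,0,0.0025],[0,0,0],0],[[0,0,0.0025],[0,0,0],0],[[0,0,0.0025],[0,0,0],0],[[0,0,0.0025],[0,0,0],0],[[0,0,0.0025],[0,0,0],0],[[0,0,0.0025],[0,0,0],0]]'
python3 - <<'E'
from h import *
from workcell import ticket
im,d,P=cloud("wrist")
for k in range(3): s=env.state();print(s["clock"],s["tool_pos"],s["ft_force"]); im,d,P=cloud("wrist")
m=(d>0)&(P[...,2]>.07)&(P[...,2]<.106)&(abs(P[...,0]-.5525)<.027)&(abs(P[...,1]+.302)<.027)&(im.max(2)<60)
z=np.median(P[m][:,2]);print("cap",z)
if .082<z<.087: print(ticket.job_done())
E
```

```text
clock: 20.8
tool_pos: [0.5525, -0.3057, 0.0842]
ee_rot: [0.001, 0.999, 0.05, -0.001]
ft_force: [-2.5, 1.4, 7.1]
finger_gap: 0.0009
20.85 [ 0.55254861 -0.30569305  0.08415248] [-2.72172051  2.68902422  7.12990267]
20.9 [ 0.55254459 -0.30565649  0.08414738] [-2.39598134  2.05555135  7.35615632]
20.95 [ 0.55256089 -0.30564347  0.08417084] [-2.27733924  1.58775139  7.52666867]
cap 0.08425274996164003
the job is handed in; nothing more can be done
None
```

I swept all four chips into the trough with the scraper, set the scraper back on its mat and let go. I then pressed the plunger with the shut fingers and handed the job in at about 21 s, still holding it down.

**Plunger:** in the last check, the cap top was at 84.2 mm, about 13.8 mm of travel, and steady. The push was 7.1–7.5 N, a little under the nominal 8 N. The last close-up of the stem, taken at about 13 mm of travel, showed green at the rim. The hold sagged to about 12.4 mm once, so I pushed it back before handing in.

**Scraper:** it stands upright on the mat, about 16 mm and 14 mm off the mat's centre, within the limits.

**Chips:** all four lie in the trough. One is stacked on another, with its centre at roughly 25 mm, below the 32 mm limit.

**Bystanders:** the jar, cup and eyepiece look unmoved in the last pictures; I did not re-measure them.

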